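# Shut the padlock box and snap its latch over

### The arm

A 6-joint arm with a two-finger parallel gripper is mounted at the origin on the work surface. World frame = base frame: x ahead of the robot, y to its left, z up, the work surface at z = 0. Lengths are in m, angles in rad, forces in N, time in s.
With the tool pointing down it reaches from about 0.275 to 0.875 m from the base axis. Payload 12.5 kg.
Tool frame: the origin (TCP) lies midway between the tips of the shut fingers; the grasp point (between the pads) lies 19 mm behind it (pinch_z is the distance from the TCP to the grasp point, in m); z points along the fingers, y is the direction in which the jaws open and shut (so a half turn about z gives the same grasp; the last joint's range is limited). The gripper opens to 85 mm and grips with 20 to 120 N. Pads are 22 mm wide; open, the fingers measure 114 mm over their backs; the gripper's body (76 mm by 85 mm) begins 54 mm behind the grasp point. The pads swing forward as they close: fully open they stand 13 mm farther back than shut.
Start: joints at [1.099, 0.351, 1.652, -0, 1.139, -0.085], TCP at [0.207, 0.509, 0.231] pointing down, gripper open.
Joint ranges: [-2.75, 2.75], [-0.79, 2.1], [0.01, 2.65], [-1.57, 4.71], [0.07, 3.14], [-2.87, 2.87]. Speed limits (rad/s): [2.22, 2.22, 2.79, 3.14, 3.14, 3.14].

### API

Orientations are given as [roll, pitch, yaw] about the fixed x, y, z axes, in that order (R = Rz(yaw) Ry(pitch) Rx(roll)).
In Python, from cell import * gives the robot as it stands.
- The arm moves only by the tool play_rows, never from a script. Its argument "deltas" is a list of rows, each an object of numbers: "rx", "ry", "rz": the turn, a rotation vector about the tool's x, y, z in rad; "x", "y", "z": the shift along the tool's x, y, z in m; "hand": the finger opening in m, from 0 to 0.0854. In form: [{"rx": .., "ry": .., "rz": .., "x": .., "y": .., "z": .., "hand": ..}, ...]. A call has 1 to 5 rows; each row is the pose to reach, as a shift and turn from the pose commanded when the call began, along the tool's axes at that moment; what a row does not reach only later rows make up. A row lasts 1/12 s, in which the tool goes at most 41.7 mm and 7.16 degrees, less where a joint would pass 70% of its speed; a pose out of reach is approached as far as the arm can. A call with a gripper value outside its range is refused whole. The fingers move at their own pace and stop on an object; "squeeze" is the grip in N (left out, the last holds). Time passes only in rows, so rows that repeat a pose let the fingers close. It gives the time, the measured TCP pose, the force and the opening at its end, in the units of the state.
- observe(): the state, without advancing time (a new reading comes with each control period).
- capture(name): name is "scene" or "top" or "wrist"; returns the picture (420x560x3 uint8, red, green, blue); there is no depth.
- get_calibration(name): a dict with "camera_matrix" (3x3 intrinsics, pixels), "R" (3x3) and "t" (3): a world point X has camera coordinates R X + t; the wrist camera has in their place "hand_eye" (4x4, takes a point from camera to tool coordinates, whose origin is the TCP and whose axes are the flange's). Camera axes: x right, y down, z forward; pixel columns grow to the right and rows downward; lengths in m; the calibration is good to about 2 mm. A picture is of the moment at which its call begins: read the wrist's pose just before it. get_calibration takes no time and is no camera call.
- job_done(): hands the job in, once; it reports no verdict.
Trained networks look in the newest picture that a camera, given by its name, has taken for a name from the list of things; names that differ only in an ending like _2 or _b are one class to them, and where a whole thing is asked for, a point or a joint stands for the part that bears it (a point fixed in the world has none). Each returns a list of dicts, best first, with "conf" (0 to 1); they miss things now and then, are a little off and sometimes report something else, mostly with a low value. They report only what shows in the picture. A call takes as long as a camera call. They do not tell look-alikes from the thing itself.
- find_in(camera, query): "rect" ([left, top, right, bottom] in pixels, round what is visible of it).
- tip_of(camera, query): "location" ([column, row] in pixels: a listed point, or the origin of a listed thing).
The state is a dict: "clock": time; "joint_pos": joint angles; "joint_velocities": joint speeds; "effort": joint torques, N m; "ee_pos": TCP position; "ee_rot": TCP orientation; "contact_force": force on the tool from outside, world axes, zero at the start; "moment": the same for the moment, N m; "grip_width": finger opening in m.
Only numpy, scipy, OpenCV 4.12 (cv2) and the standard library are available. Lean on these libraries where they do the work, as an engineer would, in place of code of your own. Each camera call takes 0.05 s, during which the arm holds its last target.

### The job

The padlock box by the shed door has been left open: with the fingertips push its green lid fully shut, then flip the steel latch lever on the box's near wall over past the middle so that it snaps across to the lid side. Only touch and push, lift nothing: leave the box standing where it is, the other things on the ledge undisturbed, and finish with the hand clear.

Things in the scene. Friction and masses are not known exactly. Their poses are not given: they have to be found in the camera images.
- padlock_box: Loose open-topped green plastic box, full of padlocks and weighing about 2 kg, 140 (x) x 180 (y) x 90 (z) mm, standing on the flat tops of the corrugated sheet 12 mm above the work surface. Origin at the centre of its underside; z up; its own -x wall is the near one (with the latch), turned more or less to the robot; the lid hinge is at the +x rim. It slides if pushed sideways with more than about 10 N
- lid (a joint): Lid angle in rad: 0 fully shut, positive open (starts 0.55 to 1.05, top limit 1.3). The lid is a 139 x 180 x 10 mm green plate without a handle; its hinge axis runs along the box's y at box x = +70, z = +90 mm. Opening raises its free near edge; when shut its top lies 100 mm above the box's underside. A stiff hinge (about 0.15 N m friction) holds it wherever it is left; to shut it push down on its upper face
- lid_edge (a point): Middle of the lid's free edge, on its upper face, 140 mm from the hinge axis
- latch (a joint): Latch lever angle in rad: 0 upright, negative leaning away from the box (towards box -x), positive leaning over the lid. Two stable positions at its stops: -0.45 (unlatched, the start) and +0.70 (latched); its weighted end (lever mass about 0.18 kg) throws it over-centre, so that it drops onto the stop of whichever side of upright it is on; about 0.7 N square to the lever at the tip moves it off its stop
- latch_tip (a point): Middle of the round steel weight at the end of the latch lever. The lever is a steel plate 24 mm wide and 6 mm thick with a bar 20 mm thick and 32 mm long across its end, 60 mm from its pivot. The pivot axis runs along the box's y at box x = -85, y = 0, z = +92 mm, between two small steel cheeks that reach up to box z = +100 mm
- torch: Bystander: black torch, 175 mm long, 52 mm across the head, lying along its own x, small toggle switch on top up to 63 mm high; origin under its middle
- mug: Bystander: white ceramic mug, 82 mm across, 92 mm high, handle to its own +y; origin under its centre
- spoon: Bystander: stainless steel spoon 170 mm long lying flat along its own x
- pots: Bystander: stack of three small terracotta seedling pots, 74 mm across, 106 mm high; origin under its centre
- padlock: Bystander: brass padlock lying flat, 36 x 44 x 18 mm with a steel shackle to its own +x; origin under the middle of its brass part
- tin: Bystander: plain metal tin, 72 mm across, 85 mm high; origin under its centre
Mind the look-alikes: they are no part of the job. There is more than one size of the padlock_box; the one meant has the size given above.

How it is judged:
On the way, in this order (a step that is already met when the one before it is completed fails the run):
1. the lid is pushed shut (value of joint lid below 0.05 rad), for 0.2 s.
2. then the latch lever has snapped over to the lid side, the lid staying shut (value of joint latch above 0.6 rad and value of joint lid below 0.05 rad), for 0.2 s.
At the end, for the whole second after the job is handed in: The lid is shut (within 0.05 rad), the latch lever lies over at the lid side (beyond +0.6 rad), the box stands at rest and upright within 30 mm of where it was, and every other thing is within 25 mm of where it was (all of step 2 and distance of padlock_box from where it was at the start of the episode below 0.03 m and angle between padlock_box's own z axis and vertical below 0.06 rad and linear speed of padlock_box below 0.01 m/s and distance of each of torch, mug, spoon, pots, padlock, tin from where it was at the start of the episode below 0.025 m); the robot touches nothing.
It fails at once if the box is lifted or tipped (height (world z) of padlock_box above 0.024 m or angle between padlock_box's own z axis and vertical above 0.12 rad).
It fails at once if the box is shoved more than 30 mm out of its place (distance of padlock_box from where it was at the start of the episode above 0.03 m).
It fails at once if one of the other things on the sheet is moved by more than 25 mm (distance of any of torch, mug, spoon, pots, padlock, tin from where it was at the start of the episode above 0.025 m).
It fails at once if one of the other things on the sheet is lifted (height (world z) of any of torch, mug, spoon, pots, padlock, tin above 0.027 m).
It also fails if it takes over 40 s, if anything falls off the work surface, if the arm or the gripper's body presses on something with over 40 N, if the wrist force passes 120 N, or if a joint passes its speed limit or range.

## Working session

There is one attempt and no reset: what is moved stays moved. The work goes in short steps, Python scripts to look and compute and a tool call to move; the robot and the scene stay as the last step left them, time stands still between calls to the robot, and variables do not carry over. Pictures are saved under pics/ and viewed, and the job is handed in when it is done.

Besides the shell and the picture viewer there is one more tool, called after "Call:" by a JSON object that holds its "api" and its "payload". play_rows: Moves the arm, as the interface text tells. Its arguments: {"type":"object","properties":{"deltas":{"type":"array","items":{"type":"object","properties":{"rx":{"type":"number"},"ry":{"type":"number"},"rz":{"type":"number"},"x":{"type":"number"},"y":{"type":"number"},"z":{"type":"number"},"hand":{"type":"number"}}}},"squeeze":{"type":"number"}},"required":["deltas"]}

```bash
mkdir -p pics; ls
python3 - <<'E'
from cell import *
import cv2
s=observe();print(s)
for n in("scene","top"):
    im=capture(n);cv2.imwrite(f"pics/{n}0.png",im[:,:,::-1])
    print(n,get_calibration(n))
    for q in("padlock_box","lid_edge","latch_tip"):
        print(q,find_in(n,q),tip_of(n,q))
E
```

```text
pics
{'clock': 0.0, 'joint_pos': array([ 1.09943772e+00,  3.51231772e-01,  1.65242075e+00, -4.78459327e-06,
        1.13907667e+00, -8.45929135e-02]), 'joint_velocities': array([-0.00131363, -0.00019066, -0.00086882,  0.00087424,  0.00050967,
        0.00134282]), 'effort': array([-1.74093122e-03, -5.06106877e+01, -2.91401178e+01, -1.43517186e-04,
        4.58195253e-03, -3.14862700e-05]), 'ee_pos': array([0.20728387, 0.50909559, 0.23076213]), 'ee_rot': array([-3.14045982e+00, -9.16998712e-05,  2.75482891e+00]), 'contact_force': array([ 0.83719344,  0.30929378, -0.22850742]), 'moment': array([-0.01030249,  0.02783167, -0.03120931]), 'grip_width': 0.08527133812292192}
scene {'camera_matrix': array([[381.05970676,   0.        , 274.85031036],
       [  0.        , 381.05970676, 203.86777547],
       [  0.        ,   0.        ,   1.        ]]), 'R': array([[-0.80981451,  0.5866803 ,  0.00258651],
       [ 0.43975311,  0.60991246, -0.65926019],
       [-0.38835251, -0.53274104, -0.75191045]]), 't': array([ 0.40073911, -0.11546082,  1.356484  ])}
padlock_box [{'rect': [210.1, 223.0, 300.
[... 905 characters left out ...]
2e-04, -8.46716075e-02],
       [ 8.46674195e-02, -7.02722677e-03, -9.96384487e-01]]), 't': array([-0.037148  ,  0.49651504,  1.46006705])}
padlock_box [{'rect': [215.4, 143.2, 274.3, 203.5], 'conf': 0.8}, {'rect': [152.0, 270.4, 192.5, 310.9], 'conf': 0.61}] [{'location': [248.7, 172.2], 'conf': 0.85}, {'location': [176.9, 291.4], 'conf': 0.58}]
lid_edge [{'rect': [217.1, 146.8, 270.7, 174.8], 'conf': 0.85}, {'rect': [153.2, 269.1, 192.7, 311.7], 'conf': 0.81}] [{'location': [184.0, 297.2], 'conf': 0.79}, {'location': [238.8, 169.0], 'conf': 0.7}, {'location': [209.5, 170.6], 'conf': 0.29}]
latch_tip [] [{'location': [246.5, 198.1], 'conf': 0.64}, {'location': [186.3, 299.5], 'conf': 0.39}]
```

View pics/scene0.png

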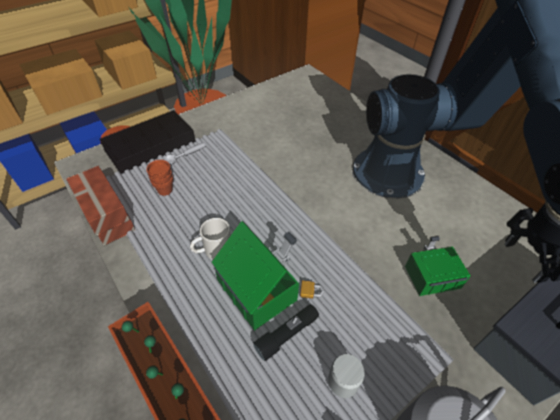

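View pics/top0.png

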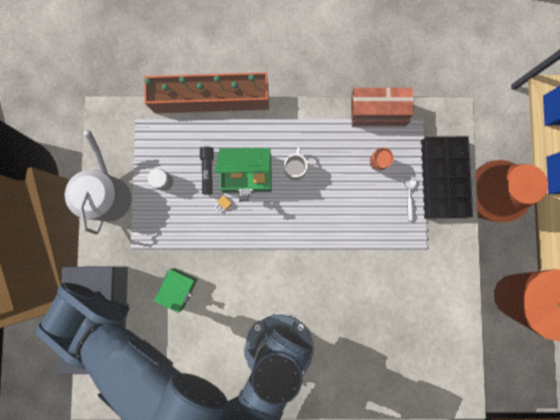

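Run:
```python
import cv2,numpy as np
a=cv2.imread("pics/scene0.png")[200:340,195:335];b=cv2.imread("pics/top0.png")[130:220,205:295]
cv2.imwrite("pics/crop0.png",np.hstack([cv2.resize(a,(400,400),interpolation=cv2.INTER_CUBIC),cv2.resize(b,(400,400),interpolation=cv2.INTER_CUBIC)]))
```

```text
(no output)
```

View pics/crop0.png

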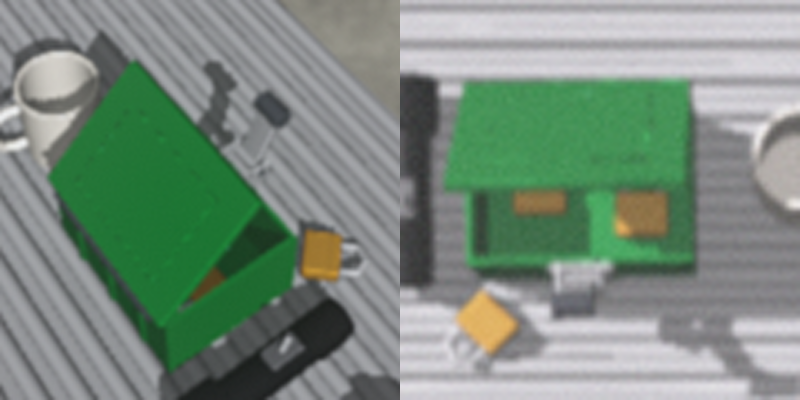

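Two green boxes show. One is large and open, at top (245,172) / scene (255,275), standing on the corrugated sheet with a latch and padlocks inside. The other is small and shut, at top (175,290) / scene (438,270), on bare ground. The large one fits: it is on the sheet, its lid is open, and its latch faces the robot. I'll fit its pose from its corners to confirm the size.

```bash
cat > h.py <<'E'
from cell import *
import cv2,numpy as np
from scipy.optimize import least_squares
def proj(n,X):
    c=get_calibration(n);p=c["camera_matrix"]@(c["R"]@np.asarray(X,float)+c["t"]);return p[:2]/p[2]
def ray(n,px,z):
    c=get_calibration(n);d=c["R"].T@np.linalg.inv(c["camera_matrix"])@np.array([*px,1.]);o=-c["R"].T@c["t"]
    return o+d*(z-o[2])/d[2]
def b2w(p,P):
    x,y,a=p[:3];return np.array([x+np.cos(a)*P[0]-np.sin(a)*P[1],y+np.sin(a)*P[0]+np.cos(a)*P[1],0.012+P[2]])
def lid(q,r,y,h=.01): # r from hinge, h above
    return [0.07-r*np.cos(q)+h*np.sin(q)*1.0, y, .09+r*np.sin(q)+h*np.cos(q)]
def latch(q,l): return [-.085+l*np.sin(q),0,.092+l*np.cos(q)]
E
python3 - <<'E'
from h import *
S=lambda u,v:("scene",(195+u/2.857,200+v/2.857))
T=lambda u,v:("top",(205+u/4.444,130+v/4.444))
obs=[("L",.14,-.09,S(133,60)),("L",.001,-.09,S(50,175)),("L",.001,.09,S(160,325)),("L",.14,.09,S(262,208)),
("B",(-.07,.09,.09),S(295,240)),("B",(.07,.09,0),S(170,368)),
("L",.14,.09,T(45,187)),("L",.14,-.09,T(295,187)),("L",.001,.09,T(65,80)),("L",.001,-.09,T(290,80)),
("B",(-.07,.09,.09),T(70,266)),("B",(-.07,-.09,.09),T(294,266)),
("K",.06,S(270,108)),("K",.06,T(174,300))]
def f(p,full=0):
    r=[]
    for o in obs:
        X=lid(p[3],o[1],o[2]) if o[0]=="L" else o[1] if o[0]=="B" else latch(-.45,.06)
        n,px=o[-1]; r.append(proj(n,b2w(p,X))-px)
    return np.array(r) if full else np.ravel(r)
s=least_squares(f,[.6,.1,0,.8],loss="soft_l1")
p=s.x;print(p);print(f(p,1).round(1))
np.save("p.npy",p)
for n,X in(("edge",lid(p[3],.14,0)),("tip",latch(-.45,.06)),("org",[0,0,0])):print(n,b2w(p,X),proj("scene",b2w(p,X)),proj("top",b2w(p,X)))
for q in["torch","mug","spoon","pots","padlock","tin"]:
    r=[]
    for n in("scene","top"):
        t=tip_of(n,q)
        r+= [ray(n,t[0]["location"],.012).round(3), t[0]["conf"]] if t else [None]
    print(q,r)
E
```

```text
[0.64358744 0.11720065 0.01758296 0.72127566]
[[ 0.3 -1.6]
 [-2.3 -0.4]
 [-1.1 -0. ]
 [-0.4 -3.4]
 [ 0.2 -2. ]
 [-0.9  0.8]
 [-0.8  0.8]
 [-2.2 -0.1]
 [-0.8  0.5]
 [-0.4 -0.4]
 [-1.3 -0.1]
 [-0.6 -1. ]
 [ 0.1 -0.6]
 [-0.7  1.5]]
edge [0.61506033 0.116699   0.20195769] [262.89124697 243.10707939] [241.78321604 172.39648208]
tip [0.53250668 0.11524732 0.15802683] [289.60174768 237.20753832] [243.41721993 198.97802767]
org [0.64358744 0.11720065 0.012     ] [255.83312732 288.95669907] [247.23848516 174.30366291]
torch [array([0.651, 0.268, 0.012]), 0.93, array([0.662, 0.274, 0.012]), 0.83]
mug [array([ 0.667, -0.053,  0.012]), 0.59, array([ 0.654, -0.077,  0.012]), 0.97]
spoon [array([ 0.551, -0.51 ,  0.012]), 0.71, array([ 0.547, -0.486,  0.012]), 0.78]
pots [array([ 0.68 , -0.366,  0.012]), 0.87, array([ 0.686, -0.377,  0.012]), 0.83]
padlock [array([0.547, 0.202, 0.012]), 0.7, array([0.543, 0.2  , 0.012]), 0.66]
tin [array([0.618, 0.433, 0.012]), 0.74, array([0.617, 0.428, 0.012]), 0.78]
```

The fit agrees with 140 x 180 mm to about 2 px, so the large box on the sheet is the one meant. It is at (0.644, 0.117), yaw about 0.02, with the lid at about 0.72 rad. I'll shut the fingers, turn to yaw π and travel high towards it.

Call:
{"api": "play_rows", "payload": {"deltas": [{"rz": -0.08, "x": -0.038, "y": -0.013, "z": -0.01, "hand": 0}, {"rz": -0.16, "x": -0.075, "y": -0.026, "z": -0.02, "hand": 0}, {"rz": -0.24, "x": -0.113, "y": -0.038, "z": -0.03, "hand": 0}, {"rz": -0.32, "x": -0.15, "y": -0.051, "z": -0.04, "hand": 0}, {"rz": -0.387, "x": -0.188, "y": -0.064, "z": -0.05, "hand": 0}], "squeeze": 20}}

```text
validation failed for argument at $.de...
```

Call:
{"api": "play_rows", "payload": {"deltas": [{"rx": 0.0, "ry": 0.0, "rz": -0.08, "x": -0.038, "y": -0.013, "z": -0.01, "hand": 0.0}, {"rx": 0.0, "ry": 0.0, "rz": -0.16, "x": -0.075, "y": -0.026, "z": -0.02, "hand": 0.0}, {"rx": 0.0, "ry": 0.0, "rz": -0.24, "x": -0.113, "y": -0.038, "z": -0.03, "hand": 0.0}, {"rx": 0.0, "ry": 0.0, "rz": -0.32, "x": -0.15, "y": -0.051, "z": -0.04, "hand": 0.0}, {"rx": 0.0, "ry": 0.0, "rz": -0.387, "x": -0.188, "y": -0.064, "z": -0.05, "hand": 0.0}], "squeeze": 20}}

```text
clock: 1.72
ee_pos: [0.3584, 0.3778, 0.2819]
ee_rot: [3.141, 0.0, -3.137]
contact_force: [1.1, 1.7, 0.9]
grip_width: 0.0256
```

Call:
{"api": "play_rows", "payload": {"deltas": [{"rx": 0.0, "ry": 0.0, "rz": 0.0, "x": -0.025, "y": -0.03, "z": -0.004, "hand": 0.0}, {"rx": 0.0, "ry": 0.0, "rz": 0.0, "x": -0.05, "y": -0.06, "z": -0.008, "hand": 0.0}, {"rx": 0.0, "ry": 0.0, "rz": 0.0, "x": -0.075, "y": -0.09, "z": -0.012, "hand": 0.0}, {"rx": 0.0, "ry": 0.0, "rz": 0.0, "x": -0.1, "y": -0.12, "z": -0.016, "hand": 0.0}, {"rx": 0.0, "ry": 0.0, "rz": 0.0, "x": -0.125, "y": -0.15, "z": -0.02, "hand": 0.0}], "squeeze": 20}}

```text
clock: 2.13
ee_pos: [0.4834, 0.2275, 0.3016]
ee_rot: [3.141, 0.0, -3.141]
contact_force: [0.6, 1.2, -0.3]
grip_width: -0.0
```

Call:
{"api": "play_rows", "payload": {"deltas": [{"rx": 0.0, "ry": 0.0, "rz": 0.0, "x": -0.01, "y": -0.03, "z": 0.0, "hand": 0.0}, {"rx": 0.0, "ry": 0.0, "rz": 0.0, "x": -0.02, "y": -0.06, "z": 0.0, "hand": 0.0}, {"rx": 0.0, "ry": 0.0, "rz": 0.0, "x": -0.03, "y": -0.09, "z": 0.0, "hand": 0.0}, {"rx": 0.0, "ry": 0.0, "rz": 0.0, "x": -0.035, "y": -0.11, "z": 0.0, "hand": 0.0}, {"rx": 0.0, "ry": 0.0, "rz": 0.0, "x": -0.035, "y": -0.11, "z": 0.0, "hand": 0.0}], "squeeze": 20}}

```text
clock: 2.55
ee_pos: [0.5183, 0.1161, 0.3012]
ee_rot: [-3.141, 0.0, 3.139]
contact_force: [0.5, 0.8, 0.3]
grip_width: 0.0003
```

Run:
```python
from h import *
s=observe();print(s["ee_pos"],s["ee_rot"],s["grip_width"])
im=capture("wrist");cv2.imwrite("pics/w1.png",im[:,:,::-1]);print(get_calibration("wrist"))
for q in("lid_edge","latch_tip"):print(q,tip_of("wrist",q))
```

```text
[0.51826895 0.11610167 0.30124199] [-3.14082541e+00  1.60669001e-04  3.13860966e+00] 0.0003380477293958877
{'camera_matrix': array([[317.11773372,   0.        , 284.57484974],
       [  0.        , 317.11773372, 208.56721415],
       [  0.        ,   0.        ,   1.        ]]), 'hand_eye': array([[ 3.88231419e-04, -9.57561069e-01, -2.88230202e-01,
         7.39453418e-02],
       [ 9.99999892e-01,  2.98594022e-04,  3.54957133e-04,
         1.07401377e-04],
       [-2.53829316e-04, -2.88230309e-01,  9.57561081e-01,
        -1.42187974e-01],
       [ 0.00000000e+00,  0.00000000e+00,  0.00000000e+00,
         1.00000000e+00]])}
lid_edge []
latch_tip [{'location': [285.3, 209.1], 'conf': 0.85}]
```

View pics/w1.png

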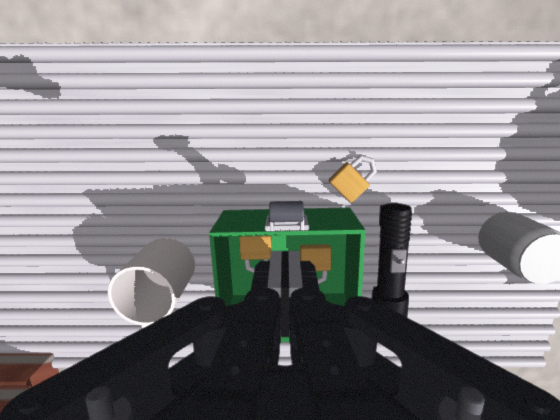

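The wrist view shows the near wall, with its bottom edge at row ~211 and its top rim at row ~232 between columns 213 and 363. The latch bar is at (286,212). The lid is hidden behind the fingers. I'll refine the pose from these points.

```bash
cat >> h.py <<'E'
from scipy.spatial.transform import Rotation as Ro
def wray(px,z,pos,rot):
    c=get_calibration("wrist");H=c["hand_eye"];R=Ro.from_euler("xyz",rot).as_matrix()
    d=R@H[:3,:3]@np.linalg.inv(c["camera_matrix"])@np.array([*px,1.]);o=pos+R@H[:3,3]
    return o+d*(z-o[2])/d[2]
E
python3 - <<'E'
from h import *
s=observe();a=s["ee_pos"],s["ee_rot"]
for px,z in(((213,233),.102),((363,231),.102),((222,212),.012),((358,210),.012),((286,212),.158)):print(px,wray(px,z,*a).round(4))
im=cv2.imread("pics/w1.png")[190:280,200:380];cv2.imwrite("pics/w1c.png",cv2.resize(im,(800,400),interpolation=cv2.INTER_CUBIC))
E
```

```text
(213, 233) [0.5755 0.0375 0.102 ]
(363, 231) [0.573 0.21  0.102]
(222, 212) [0.5783 0.0308 0.012 ]
(358, 210) [0.5753 0.2244 0.012 ]
(286, 212) [0.5327 0.1212 0.158 ]
```

View pics/w1c.png

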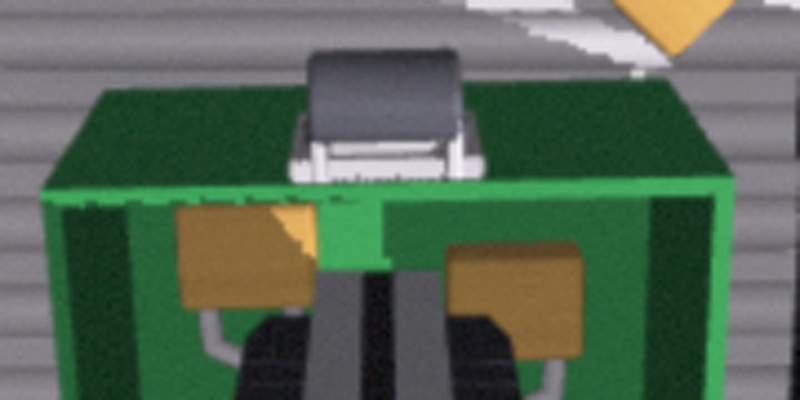

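The latch bar is at (0.533, 0.121), the near wall is at x≈0.575 and the box centre is at about (0.645, 0.122). Both fits agree within 5 mm. Now I'll move above the lid.

Call:
{"api": "play_rows", "payload": {"deltas": [{"rx": 0.0, "ry": 0.0, "rz": 0.0, "x": -0.035, "y": 0.002, "z": 0.0, "hand": 0.0}, {"rx": 0.0, "ry": 0.0, "rz": 0.0, "x": -0.07, "y": 0.004, "z": 0.0, "hand": 0.0}, {"rx": 0.0, "ry": 0.0, "rz": 0.0, "x": -0.105, "y": 0.005, "z": 0.0, "hand": 0.0}, {"rx": 0.0, "ry": 0.0, "rz": 0.0, "x": -0.13, "y": 0.005, "z": 0.02, "hand": 0.0}, {"rx": 0.0, "ry": 0.0, "rz": 0.0, "x": -0.13, "y": 0.005, "z": 0.06, "hand": 0.0}], "squeeze": 20}}

```text
clock: 3.12
ee_pos: [0.6524, 0.1259, 0.2441]
ee_rot: [3.14, 0.009, -3.14]
contact_force: [0.8, -0.2, -0.7]
grip_width: -0.0004
```

Run:
```python
from h import *
print(observe()["ee_pos"])
im=capture("scene");cv2.imwrite("pics/s2.png",cv2.resize(im[180:340,180:360,::-1],(675,600),interpolation=cv2.INTER_CUBIC))
```

```text
[0.65238797 0.12590124 0.24408485]
```

View pics/s2.png

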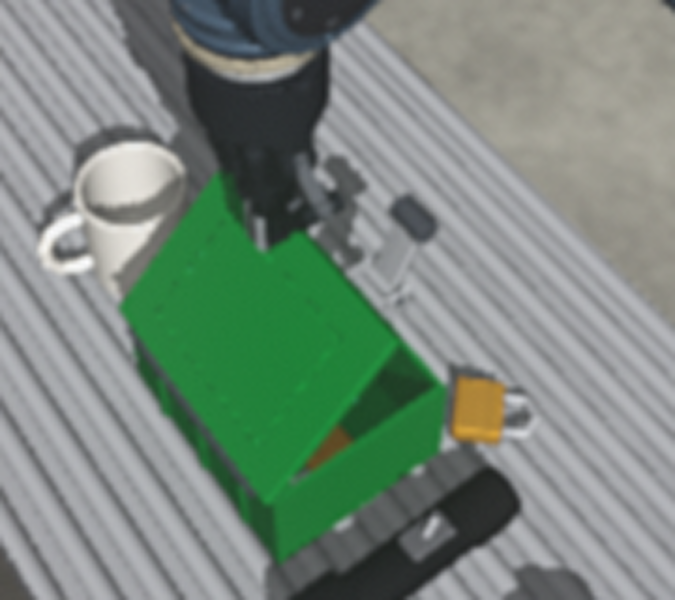

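The fingertips hang above the lid, beyond its free edge at about (265,240) in the crop. I'll descend gently.

Call:
{"api": "play_rows", "payload": {"deltas": [{"rx": 0.0, "ry": 0.0, "rz": 0.0, "x": 0.005, "y": -0.003, "z": 0.015, "hand": 0.0}, {"rx": 0.0, "ry": 0.0, "rz": 0.0, "x": 0.005, "y": -0.003, "z": 0.03, "hand": 0.0}, {"rx": 0.0, "ry": 0.0, "rz": 0.0, "x": 0.005, "y": -0.003, "z": 0.045, "hand": 0.0}, {"rx": 0.0, "ry": 0.0, "rz": 0.0, "x": 0.005, "y": -0.003, "z": 0.055, "hand": 0.0}, {"rx": 0.0, "ry": 0.0, "rz": 0.0, "x": 0.005, "y": -0.003, "z": 0.065, "hand": 0.0}], "squeeze": 20}}

```text
clock: 3.58
ee_pos: [0.6421, 0.1223, 0.1764]
ee_rot: [3.141, -0.0, -3.14]
contact_force: [0.7, -0.1, 1.9]
grip_width: 0.0
```

Call:
{"api": "play_rows", "payload": {"deltas": [{"rx": 0.0, "ry": 0.0, "rz": 0.0, "x": 0.0, "y": 0.0, "z": 0.009, "hand": 0.0}, {"rx": 0.0, "ry": 0.0, "rz": 0.0, "x": 0.0, "y": 0.0, "z": 0.018, "hand": 0.0}, {"rx": 0.0, "ry": 0.0, "rz": 0.0, "x": 0.0, "y": 0.0, "z": 0.027, "hand": 0.0}, {"rx": 0.0, "ry": 0.0, "rz": 0.0, "x": 0.0, "y": 0.0, "z": 0.036, "hand": 0.0}, {"rx": 0.0, "ry": 0.0, "rz": 0.0, "x": 0.0, "y": 0.0, "z": 0.042, "hand": 0.0}], "squeeze": 20}}

```text
clock: 4.0
ee_pos: [0.6422, 0.1212, 0.1331]
ee_rot: [-3.142, -0.001, -3.141]
contact_force: [0.3, -0.4, 1.8]
grip_width: -0.0004
```

Call:
{"api": "play_rows", "payload": {"deltas": [{"rx": 0.0, "ry": 0.0, "rz": 0.0, "x": 0.0, "y": 0.0, "z": 0.005, "hand": 0.0}, {"rx": 0.0, "ry": 0.0, "rz": 0.0, "x": 0.0, "y": 0.0, "z": 0.01, "hand": 0.0}, {"rx": 0.0, "ry": 0.0, "rz": 0.0, "x": 0.0, "y": 0.0, "z": 0.014, "hand": 0.0}, {"rx": 0.0, "ry": 0.0, "rz": 0.0, "x": 0.0, "y": 0.0, "z": 0.017, "hand": 0.0}, {"rx": 0.0, "ry": 0.0, "rz": 0.0, "x": 0.0, "y": 0.0, "z": 0.019, "hand": 0.0}], "squeeze": 20}}

```text
clock: 4.42
ee_pos: [0.6424, 0.1212, 0.115]
ee_rot: [-3.142, -0.0, -3.141]
contact_force: [-1.3, -0.6, 0.4]
grip_width: -0.0002
```

Call:
{"api": "play_rows", "payload": {"deltas": [{"rx": 0.0, "ry": 0.0, "rz": 0.0, "x": 0.0, "y": 0.0, "z": 0.001, "hand": 0.0}, {"rx": 0.0, "ry": 0.0, "rz": 0.0, "x": 0.0, "y": 0.0, "z": 0.002, "hand": 0.0}], "squeeze": 20}}

```text
clock: 4.58
ee_pos: [0.6426, 0.1212, 0.1134]
ee_rot: [-3.142, 0.0, -3.141]
contact_force: [0.1, -0.1, 0.7]
grip_width: -0.0001
```

Call:
{"api": "play_rows", "payload": {"deltas": [{"rx": 0.0, "ry": 0.0, "rz": 0.0, "x": 0.0, "y": 0.0, "z": 0.0007, "hand": 0.0}, {"rx": 0.0, "ry": 0.0, "rz": 0.0, "x": 0.0, "y": 0.0, "z": 0.0015, "hand": 0.0}], "squeeze": 20}}

```text
clock: 4.75
ee_pos: [0.6426, 0.1213, 0.112]
ee_rot: [3.142, 0.0, -3.141]
contact_force: [-2.6, -0.4, 10.1]
grip_width: 0.0001
```

The force rose to 10 N at z = 0.112, exactly the shut height. I'll hold briefly, then lift off.

Call:
{"api": "play_rows", "payload": {"deltas": [{"rx": 0.0, "ry": 0.0, "rz": 0.0, "x": 0.0, "y": 0.0, "z": 0.0003, "hand": 0.0}, {"rx": 0.0, "ry": 0.0, "rz": 0.0, "x": 0.0, "y": 0.0, "z": 0.0003, "hand": 0.0}, {"rx": 0.0, "ry": 0.0, "rz": 0.0, "x": 0.0, "y": 0.0, "z": 0.0, "hand": 0.0}], "squeeze": 20}}

```text
clock: 5.0
ee_pos: [0.6426, 0.1212, 0.1121]
ee_rot: [3.142, 0.0, -3.141]
contact_force: [0.4, 0.0, 0.9]
grip_width: -0.0003
```

Call:
{"api": "play_rows", "payload": {"deltas": [{"rx": 0.0, "ry": 0.0, "rz": 0.0, "x": 0.0, "y": 0.0, "z": -0.02, "hand": 0.0}, {"rx": 0.0, "ry": 0.0, "rz": 0.0, "x": 0.0, "y": 0.0, "z": -0.05, "hand": 0.0}, {"rx": 0.0, "ry": 0.0, "rz": 0.0, "x": 0.0, "y": 0.0, "z": -0.085, "hand": 0.0}, {"rx": 0.0, "ry": 0.0, "rz": 0.0, "x": 0.035, "y": 0.0, "z": -0.1, "hand": 0.0}, {"rx": 0.0, "ry": 0.0, "rz": 0.0, "x": 0.07, "y": 0.0, "z": -0.1, "hand": 0.0}], "squeeze": 20}}

```text
clock: 5.42
ee_pos: [0.574, 0.1213, 0.2154]
ee_rot: [3.141, 0.007, 3.141]
contact_force: [0.3, -0.2, 0.2]
grip_width: 0.0001
```

Call:
{"api": "play_rows", "payload": {"deltas": [{"rx": 0.0, "ry": 0.0, "rz": 0.0, "x": 0.035, "y": 0.0, "z": 0.0, "hand": 0.0}, {"rx": 0.0, "ry": 0.0, "rz": 0.0, "x": 0.07, "y": 0.0, "z": 0.0, "hand": 0.0}, {"rx": 0.0, "ry": 0.0, "rz": 0.0, "x": 0.095, "y": 0.0, "z": 0.0, "hand": 0.0}, {"rx": 0.0, "ry": 0.0, "rz": 0.0, "x": 0.095, "y": 0.0, "z": 0.0, "hand": 0.0}], "squeeze": 20}}

```text
clock: 5.75
ee_pos: [0.4737, 0.1212, 0.2118]
ee_rot: [-3.141, -0.002, -3.141]
contact_force: [0.2, -0.1, -0.1]
grip_width: -0.0
```

Run:
```python
from h import *
s=observe();print(s["clock"],s["ee_pos"])
a=s["ee_pos"],s["ee_rot"]
w=capture("wrist")[100:400,80:480,::-1];t=tip_of("wrist","latch_tip");print(t)
if t:print(wray(t[0]["location"],.158,*a))
im=capture("scene")[180:330,180:380,::-1]
cv2.imwrite("pics/s3.png",np.hstack([cv2.resize(im,(400,300),interpolation=cv2.INTER_CUBIC),w]))
```

```text
5.75 [0.47370566 0.12124485 0.2118362 ]
[]
```

View pics/s3.png

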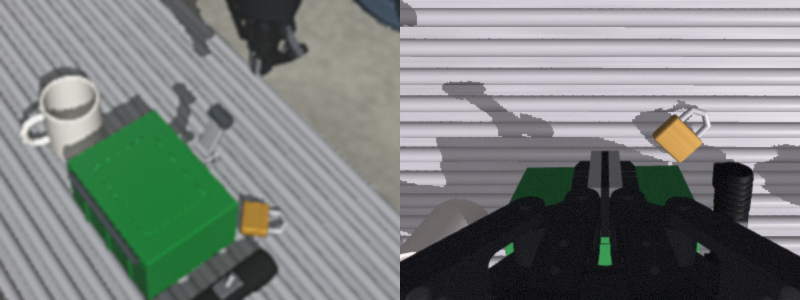

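The lid lies flush and shut, and the latch still leans towards the robot, with its bar at about (220,117) in the left crop. I'll drop behind the latch and push it forward.

Call:
{"api": "play_rows", "payload": {"deltas": [{"rx": 0.0, "ry": 0.0, "rz": 0.0, "x": 0.0, "y": 0.0, "z": 0.025, "hand": 0.0}, {"rx": 0.0, "ry": 0.0, "rz": 0.0, "x": 0.0, "y": 0.0, "z": 0.05, "hand": 0.0}, {"rx": 0.0, "ry": 0.0, "rz": 0.0, "x": 0.0, "y": 0.0, "z": 0.065, "hand": 0.0}, {"rx": 0.0, "ry": 0.0, "rz": 0.0, "x": 0.0, "y": 0.0, "z": 0.065, "hand": 0.0}], "squeeze": 20}}

```text
clock: 6.23
ee_pos: [0.477, 0.1209, 0.1439]
ee_rot: [-3.141, -0.005, 3.141]
contact_force: [0.1, 0.8, -0.5]
grip_width: -0.0003
```

Call:
{"api": "play_rows", "payload": {"deltas": [{"rx": 0.0, "ry": 0.0, "rz": 0.0, "x": -0.01, "y": 0.0, "z": 0.0, "hand": 0.0}, {"rx": 0.0, "ry": 0.0, "rz": 0.0, "x": -0.02, "y": 0.0, "z": 0.0, "hand": 0.0}, {"rx": 0.0, "ry": 0.0, "rz": 0.0, "x": -0.03, "y": 0.0, "z": 0.0, "hand": 0.0}, {"rx": 0.0, "ry": 0.0, "rz": 0.0, "x": -0.038, "y": 0.0, "z": 0.0, "hand": 0.0}, {"rx": 0.0, "ry": 0.0, "rz": 0.0, "x": -0.046, "y": 0.0, "z": 0.0, "hand": 0.0}], "squeeze": 20}}

```text
clock: 6.65
ee_pos: [0.5249, 0.1212, 0.1474]
ee_rot: [3.141, 0.001, -3.141]
contact_force: [-0.2, 0.1, -0.6]
grip_width: -0.0001
```

Run:
```python
from h import *
im=capture("scene")[180:330,180:380,::-1]
cv2.imwrite("pics/s4.png",cv2.resize(im,(800,600),interpolation=cv2.INTER_CUBIC))
```

```text
(no output)
```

View pics/s4.png

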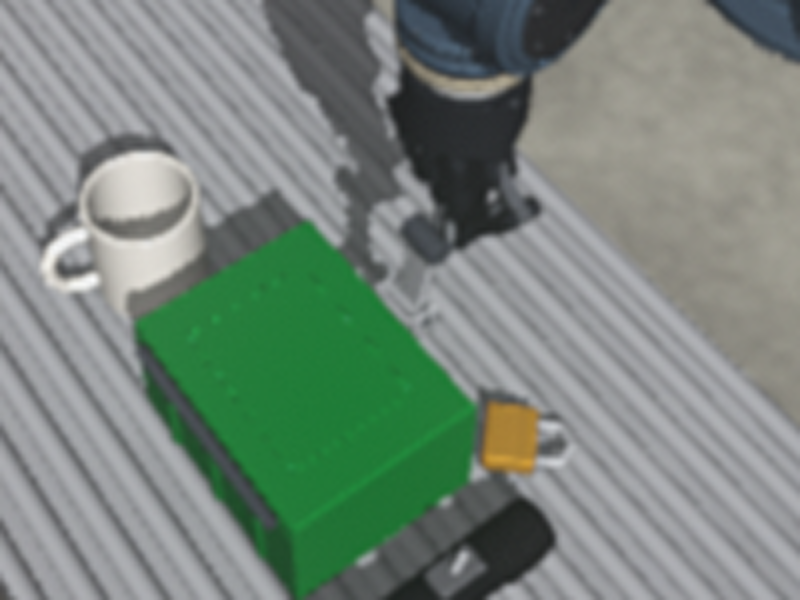

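The finger is behind the bar at about (430,238) and the lever has begun to move. The box hasn't shifted. I'll push on past the middle.

Call:
{"api": "play_rows", "payload": {"deltas": [{"rx": 0.0, "ry": 0.0, "rz": 0.0, "x": -0.007, "y": 0.0, "z": 0.0, "hand": 0.0}, {"rx": 0.0, "ry": 0.0, "rz": 0.0, "x": -0.014, "y": 0.0, "z": 0.0, "hand": 0.0}, {"rx": 0.0, "ry": 0.0, "rz": 0.0, "x": -0.02, "y": 0.0, "z": 0.0, "hand": 0.0}, {"rx": 0.0, "ry": 0.0, "rz": 0.0, "x": -0.026, "y": 0.0, "z": 0.0, "hand": 0.0}, {"rx": 0.0, "ry": 0.0, "rz": 0.0, "x": -0.032, "y": 0.0, "z": 0.0, "hand": 0.0}], "squeeze": 20}}

```text
clock: 7.12
ee_pos: [0.5561, 0.1212, 0.1468]
ee_rot: [3.142, 0.0, -3.141]
contact_force: [0.2, -0.2, -0.4]
grip_width: 0.0001
```

Call:
{"api": "play_rows", "payload": {"deltas": [{"rx": 0.0, "ry": 0.0, "rz": 0.0, "x": -0.004, "y": 0.0, "z": 0.0, "hand": 0.0}, {"rx": 0.0, "ry": 0.0, "rz": 0.0, "x": -0.004, "y": 0.0, "z": 0.0, "hand": 0.0}, {"rx": 0.0, "ry": 0.0, "rz": 0.0, "x": -0.004, "y": 0.0, "z": 0.0, "hand": 0.0}], "squeeze": 20}}

```text
clock: 7.37
ee_pos: [0.5594, 0.1212, 0.1467]
ee_rot: [-3.142, -0.0, -3.141]
contact_force: [0.2, 1.0, -0.0]
grip_width: 0.0
```

Run:
```python
from h import *
im=capture("scene")[180:330,180:380,::-1]
cv2.imwrite("pics/s5.png",cv2.resize(im,(800,600),interpolation=cv2.INTER_CUBIC))
```

```text
(no output)
```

View pics/s5.png

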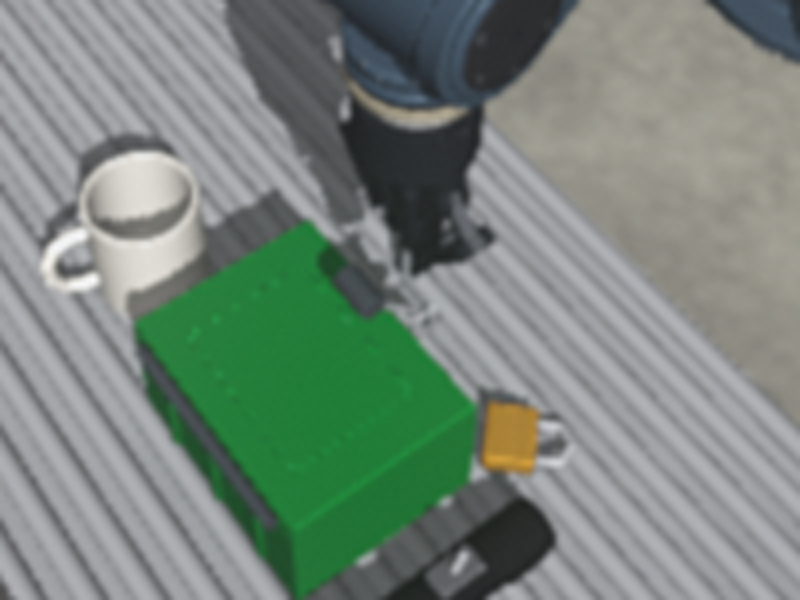

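The lever has snapped over; its bar now lies above the lid at about (355,290). I'll withdraw the hand.

Call:
{"api": "play_rows", "payload": {"deltas": [{"rx": 0.0, "ry": 0.0, "rz": 0.0, "x": 0.02, "y": 0.0, "z": 0.0, "hand": 0.0}, {"rx": 0.0, "ry": 0.0, "rz": 0.0, "x": 0.055, "y": 0.0, "z": 0.0, "hand": 0.0}, {"rx": 0.0, "ry": 0.0, "rz": 0.0, "x": 0.085, "y": 0.0, "z": -0.02, "hand": 0.0}, {"rx": 0.0, "ry": 0.0, "rz": 0.0, "x": 0.1, "y": 0.0, "z": -0.055, "hand": 0.0}, {"rx": 0.0, "ry": 0.0, "rz": 0.0, "x": 0.1, "y": 0.0, "z": -0.09, "hand": 0.0}], "squeeze": 20}}

```text
clock: 7.83
ee_pos: [0.4557, 0.1211, 0.2371]
ee_rot: [-3.141, -0.004, -3.141]
contact_force: [0.8, -0.2, 0.9]
grip_width: 0.0001
```

Call:
{"api": "play_rows", "payload": {"deltas": [{"rx": 0.0, "ry": 0.0, "rz": 0.0, "x": 0.02, "y": 0.0, "z": -0.03, "hand": 0.0}, {"rx": 0.0, "ry": 0.0, "rz": 0.0, "x": 0.02, "y": 0.0, "z": -0.05, "hand": 0.0}, {"rx": 0.0, "ry": 0.0, "rz": 0.0, "x": 0.02, "y": 0.0, "z": -0.05, "hand": 0.0}, {"rx": 0.0, "ry": 0.0, "rz": 0.0, "x": 0.02, "y": 0.0, "z": -0.05, "hand": 0.0}], "squeeze": 20}}

```text
clock: 8.17
ee_pos: [0.4395, 0.1213, 0.2876]
ee_rot: [3.141, 0.002, -3.141]
contact_force: [0.8, 0.0, -0.4]
grip_width: -0.0004
```

Run:
```python
from h import *
s=observe();print(s["clock"],s["ee_pos"],s["contact_force"])
i0=cv2.imread("pics/scene0.png");im=capture("scene")[:,:,::-1];t=capture("top")[:,:,::-1];t0=cv2.imread("pics/top0.png")
z=lambda a:cv2.resize(a,(400,300),interpolation=cv2.INTER_CUBIC)
cv2.imwrite("pics/s6.png",np.vstack([np.hstack([z(i0[180:330,180:380]),z(im[180:330,180:380])]),np.hstack([z(t0[110:260,190:390]),z(t[110:260,190:390])])]))
p=np.array([.645,.121,.016])
for a in(.6,.7,.4):print(a,proj("scene",b2w(p,latch(a,.06))))
print(tip_of("scene","latch_tip"))
```

```text
8.1667 [0.43948829 0.12128299 0.28757165] [ 0.84067258  0.04078878 -0.44550997]
0.6 [271.10887894 251.29663918]
0.7 [269.57117783 253.08076999]
0.4 [274.50274153 247.87621155]
[{'location': [269.7, 251.7], 'conf': 0.6}, {'location': [434.4, 237.3], 'conf': 0.47}]
```

View pics/s6.png

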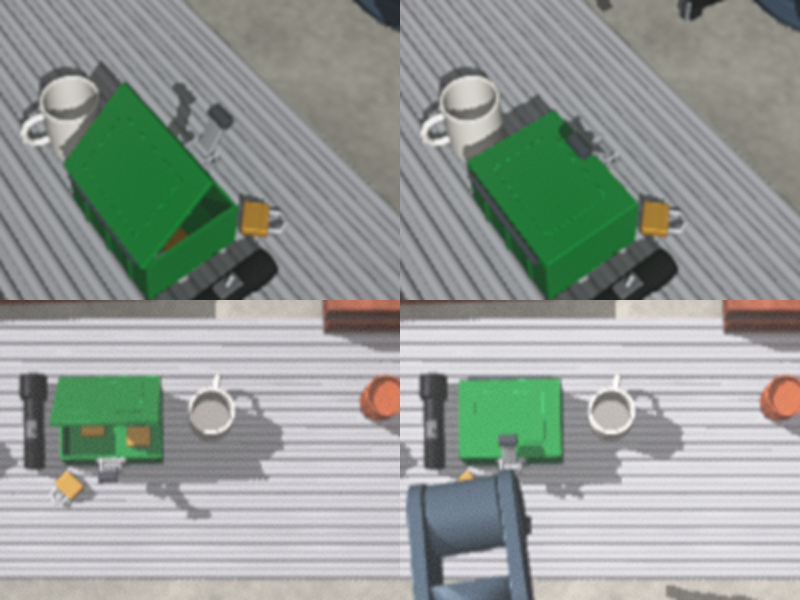

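The lid is shut, the lever lies over it (bar seen at about (269.7,251.7), where +0.70 predicts (269.6,253.1)), the box and its neighbours look unmoved, and the hand is clear. I'm handing in.

Run:
```python
from cell import *
print(job_done())
```

```text
the job is handed in; nothing more can be done
None
```

The lid is shut, the latch lever has snapped over to the lid side, and the job is handed in at about 8 s of the 40 s allowed. `job_done()` gives no verdict, so what follows rests on my own checks.

**What I did:** I picked the large open box on the sheet, not the small shut one on bare ground. A fit of its corners to the given size agreed mostly within 2 px, at worst 3.4 px. With the fingers closed I pushed the lid straight down until the force rose to 10 N at z = 0.112 m, which is exactly the shut height. I then pushed the latch bar forward past the middle, and it snapped over on its own.

**Last checks:**
- **Lid:** it looked flush in both the scene and top pictures.
- **Latch:** the bar was seen at (269.7, 251.7) in the scene picture. The stop at +0.70 rad predicts (269.6, 253.1) and +0.60 rad predicts (271.1, 251.3), so the picture alone doesn't separate the two. The free snap-over points to the stop.
- **Box and things close by:** the box, mug, padlock and torch showed no visible movement between the first and last pictures. I didn't measure the movement numerically. The spoon and tin, and the pots in the scene view, were outside the last crops, but the arm went nowhere near them.
- **Hand:** it finished clear at z = 0.29 m, with the force reading at about noise level (under 1 N).

One small disagreement: the two estimates of where the box stands differed by about 4 mm, mostly in y. I used the wrist camera's value for y, and both contacts came where expected.

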